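Find the full tin by its heft

TASK

One of the three identical closed tins on the dark board is full: heft them one after another, starting at the end with the green spot, lifting each a few centimetres straight up with the gripper and setting it back on its own paper circle before going to the next (the last one may stay in the hand if it is the heaviest). Then hold the heaviest up to the customer over the round blue mat, upright, still, and with its underside some 20 cm above the counter, and finish while holding it there; do not tip any tin, and leave the other goods alone.

Things in the scene. Friction and masses are not known exactly. Their poses are not given: they have to be found in the camera images.
- tin_a: closed round metal tin standing upright, diameter 64 mm, height 100 mm, straight smooth sides, brown paper band; origin at the centre of its underside, z up. One of three that look exactly alike and stand in unknown order on the board. Weighs between 0.18 and 0.56 kg; the heaviest of the three outweighs each of the other two by at least 0.14 kg. May be gripped anywhere on its sides; firm steel, cannot be crushed
- tin_b: closed round metal tin standing upright, diameter 64 mm, height 100 mm, straight smooth sides, brown paper band; origin at the centre of its underside, z up. One of three that look exactly alike and stand in unknown order on the board. Weighs between 0.18 and 0.56 kg; the heaviest of the three outweighs each of the other two by at least 0.14 kg. May be gripped anywhere on its sides; firm steel, cannot be crushed
- tin_c: closed round metal tin standing upright, diameter 64 mm, height 100 mm, straight smooth sides, brown paper band; origin at the centre of its underside, z up. One of three that look exactly alike and stand in unknown order on the board. Weighs between 0.18 and 0.56 kg; the heaviest of the three outweighs each of the other two by at least 0.14 kg. May be gripped anywhere on its sides; firm steel, cannot be crushed
- tray: dark wooden board fixed to the counter, 130 mm (its x) by 360 mm (its y), 12 mm thick; origin at the centre of its underside, on the counter top; its top is 12 mm above the counter. The three tins stand in a row along its y axis, about 100 mm apart (one near the middle, one near y = +100 mm, one near y = -100 mm), each on a pale paper circle of 74 mm diameter
- green_dot: flat bright green spot, diameter 36 mm, 2 mm thick, on one end of the board's top, on the board's centre line 158 mm from its middle; the tin nearest to it is about 58 mm away (centre to centre), the next 158 mm, the last 258 mm. A white spot of the same size marks the other end; which end is green varies
- blue_mat: round blue mat fixed on the counter, diameter 110 mm, 5 mm thick; origin at the centre of its underside
- balm: flat amber balm pot with black lid, diameter 52 mm, height 28 mm; stands beside the board on the robot's side. Leave alone; origin at the centre of its underside
- soap_bar: pale bar of soap with paper band, 55 x 80 x 28 mm; lies on the far side of the board. Leave alone; origin at the centre of its underside
- cream_jar: white jar with black lid, diameter 68 mm, height 65 mm; stands beyond the blue mat. Leave alone; origin at the centre of its underside
- grey_soap: grey bar of soap with paper band, 55 x 80 x 28 mm; lies between the blue mat and the robot. Leave alone; origin at the centre of its underside
- cream_mid: white jar with black lid, diameter 74 mm, height 75 mm; stands to the robot's left of the board. Leave alone; origin at the centre of its underside
There are look-alikes about, which are no part of the job. What is shaped like the tin_b but orange is not meant. Leave any orange look-alike of the tin_a alone.

How it is judged:
By the outcome, as a careful person would: the job done as asked, in the order asked, and still so for the second after the job is handed in, while the arm keeps its last pose, push and grip.
It also fails if it takes over 70 s, if anything falls off the work surface, if the arm or the gripper's body presses on something with over 40 N, if the wrist force passes 120 N, or if a joint passes its speed limit or range.

ROBOT

A 6-joint arm with a two-finger parallel gripper is mounted at the origin on the work surface. World frame = base frame: x ahead of the robot, y to its left, z up, the work surface at z = 0. Lengths are in m, angles in degrees, forces in N, time in s.
With the tool pointing down it reaches from about 0.4 to 0.825 m from the base axis. Payload 7 kg.
Tool frame: the origin (TCP) lies on the centre line of the jaws, within the pads' length; the fingertips stand 8 mm ahead of it and the grasp point (between the pads) lies 11 mm behind it; z points along the fingers, y is the line along which they close (so a half turn about z gives the same grasp; the last joint's range is limited). The gripper opens to 88 mm and grips with 3 to 60 N. Pads are 19 mm wide; open, the fingers measure 130 mm over their backs; the gripper's body (78 mm by 193 mm) begins 47 mm behind the grasp point.
Start: joints at [-56.144, 20.546, 0.682, 0, -70.136, -16.507], TCP at [0.201, -0.644, 0.235] pointing down, gripper open.
Joint ranges: [-176.03, 176.03], [-82.01, 121.73], [-58.28, 71.71], [-173.87, 95.51], [-174.79, -0.11], [-173.66, 173.66]. Speed limits (degrees/s): [136.94, 136.94, 172.46, 180, 180, 180].

INTERFACE

Orientations are given as [roll, pitch, yaw] about the fixed x, y, z axes, in that order (R = Rz(yaw) Ry(pitch) Rx(roll)).
In Python, from plant import ctrl, vision gives the robot as it stands. The module is installed in compiled form; this text tells all that it offers.
- The arm moves only by the tool move_arm, never from a script. Its argument "moves" is one flat list of numbers, 7 for each row, row after row: the finger opening in cm, from 0 to 8.76, then the shift along the tool's x, y, z in cm, then the turn, a rotation vector about the tool's x, y, z in rad. A call has 1 to 8 rows; each row shifts and turns the commanded pose from where the row before left it, along the tool's axes as they then stand; what a row does not reach is not made up. A row lasts 1/10 s, in which the tool goes at most 50 mm and 8.59 degrees, less where a joint would pass 70% of its speed; a pose out of reach is approached as far as the arm can. A call with a gripper value outside its range is refused whole. The fingers move at their own pace and stop on an object; the grip force is fixed at half the most. Time passes only in rows, so rows that do not move let the fingers close. It gives the time, the measured TCP pose, the force, the opening and the grip force at its end, in the units of the state.
- ctrl.get_obs(): the state, without advancing time (a new reading comes with each control period).
- vision.snapshot(name): name is "scene" or "top"; returns (picture, depth): 400x640x3 uint8, red, green, blue; 400x640 float32, m along the optical axis (not along the pixel's ray), 0 where there is no reading.
- vision.camera_model(name): a dict with "vertical_fov" (degrees; the focal length in pixels is half the picture's height over the tangent of half this angle, whatever the lens; pixels are square), "cx", "cy" (the principal point, pixels), "D" ([k1, k2, p1, p2, k3] as OpenCV has them; the pictures are not rectified), "cam_to_world" (4x4, takes a point from camera to world coordinates). Camera axes: x right, y down, z forward; pixel columns grow to the right and rows downward; lengths in m; the calibration is good to about 2 mm. A picture is of the moment at which its call begins. camera_model takes no time and is no camera call.
- ctrl.close_job(): hands the job in; it is judged then, once.
The state is a dict: "clock": time; "joint_pos": joint angles; "qvel": joint speeds; "tau": joint torques, N m; "tool_pos": TCP position; "orientation": TCP orientation; "force": force on the tool from outside, world axes, zero at the start; "moment": the same for the moment, N m; "opening": finger opening in m; "gripper_force": force on a finger pad.
Only numpy, scipy, OpenCV 4.12 (cv2) and the standard library are available. Lean on these libraries where they do the work, as an engineer would, in place of code of your own. Each camera call takes 0.05 s, during which the arm holds its last target. There are 200 camera calls.

## Working session

There is one attempt and no reset: what is moved stays moved. The work goes in short steps, Python scripts to look and compute and a tool call to move; the robot and the scene stay as the last step left them, time stands still between calls to the robot, and variables do not carry over. Pictures are saved under pics/ and viewed, at most 10 in all, crops included, and the job is handed in when it is done.

Besides the shell and the picture viewer there is one more tool, called after "Emit:" in YAML: its name, and indented under it one key for each argument. move_arm: Moves the arm, as the interface text tells. Its arguments: {"type":"object","properties":{"moves":{"type":"array"}},"required":["moves"]}

```bash
mkdir -p pics; cat > h.py <<'E'
import numpy as np, cv2
from plant import ctrl, vision
def world(name,uv,d):
    m=vision.camera_model(name); f=200/np.tan(np.radians(m["vertical_fov"])/2)
    K=np.array([[f,0,m["cx"]],[0,f,m["cy"]],[0,0,1]])
    uv=np.array(uv,float).reshape(-1,1,2)
    n=cv2.undistortPoints(uv,K,np.array(m["D"],float)).reshape(-1,2)
    d=np.array(d,float).reshape(-1,1)
    T=np.array(m["cam_to_world"]); p=np.hstack([n*d,d])
    return p@T[:3,:3].T+T[:3,3]
def cloud(name,dep):
    v,u=np.mgrid[0:400,0:640]
    return world(name,np.stack([u,v],-1).reshape(-1,2),dep.reshape(-1)).reshape(400,640,3)
E
python3 - <<'E'
from h import *
for n in("top","scene"):
    p,d=vision.snapshot(n); cv2.imwrite(f"pics/{n}0.png",p[:,:,::-1]); np.savez(f"{n}0.npz",p=p,d=d)
    print(n,np.round(vision.camera_model(n)["cam_to_world"],3).tolist())
print(ctrl.get_obs())
E
```

```text
top [[-0.005, -0.999, 0.051, 0.43], [-1.0, 0.006, 0.007, 0.032], [-0.007, -0.051, -0.999, 1.184], [0.0, 0.0, 0.0, 1.0]]
scene [[0.514, 0.445, -0.733, 1.194], [0.857, -0.291, 0.425, -0.376], [-0.024, -0.847, -0.531, 0.565], [0.0, 0.0, 0.0, 1.0]]
{'clock': 0.1, 'joint_pos': array([-5.61461205e+01,  2.05872780e+01,  6.38634062e-01, -1.77405622e-02,
       -7.01366386e+01, -1.65064577e+01]), 'qvel': array([-0.03126265, -0.04881533,  0.14212529,  0.05336622,  0.09534367,
       -0.11523398]), 'tau': array([-3.51215691e-03, -5.84161448e+01,  2.93750560e+01,  7.01547593e+00,
        1.01445973e-02, -4.00712236e-05]), 'tool_pos': array([ 0.20109945, -0.64389233,  0.23371401]), 'orientation': array([ 1.79913493e+02, -8.24216137e-03, -1.62658612e+02]), 'force': array([ 0.39053785, -0.52205283,  0.19032197]), 'moment': array([-0.04052105,  0.01321803,  0.01892153]), 'gripper_force': 0.0, 'opening': 0.08709453608399483}
```

View pics/top0.png

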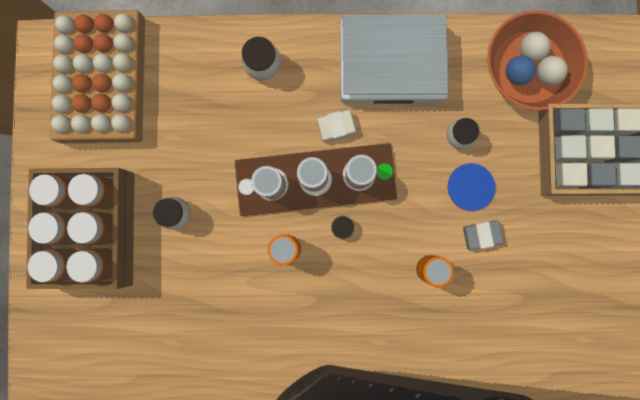

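View pics/scene0.png

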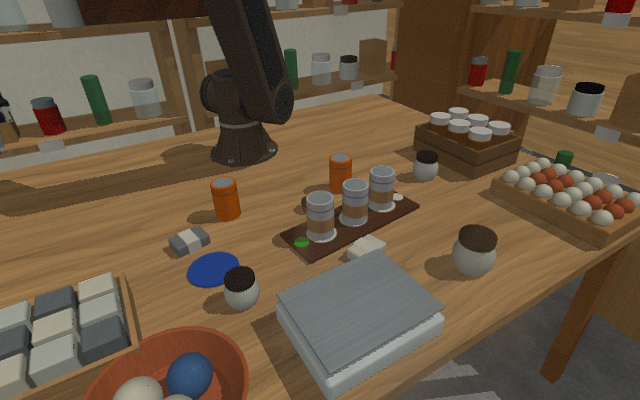

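The top view shows three silver tins on the dark board, with lids at about (361,172), (313,175) and (268,182). The green spot is at (385,171), the white spot at (246,186) and the blue mat at (472,187). The possible mix-ups are the orange tins at (284,250) and (437,271), which I'll leave alone. The scene view matches: the green end is at (302,243), with its nearest tin at (320,215).

```bash
python3 - <<'E'
from h import *
z=np.load("top0.npz"); p,d=z["p"],z["d"]; c=cloud("top",d)
hsv=cv2.cvtColor(p,cv2.COLOR_RGB2HSV)
g=(hsv[...,0]>45)&(hsv[...,0]<75)&(hsv[...,1]>150)
b=(hsv[...,0]>105)&(hsv[...,0]<130)&(hsv[...,1]>150)&(np.mgrid[0:400,0:640][0]>150)
for n,m in(("green",g),("blue",b)): print(n,m.sum(),np.round(np.median(c[m],0),4),np.round((c[m].min(0)+c[m].max(0))/2,4))
for n,(u,v) in dict(t1=(361,170),t2=(313,174),t3=(268,182),balm=(343,227),or1=(284,250),or2=(437,271),jar=(463,132),soap=(337,125),gs=(484,235),cm=(170,213)).items():
    w=c[v-25:v+26,u-25:u+26].reshape(-1,3); zt=np.median(c[v-3:v+4,u-3:u+4,2])
    w=w[abs(w[:,2]-zt)<.006]; 
    (x,y),r=cv2.minEnclosingCircle(w[:,:2].astype(np.float32))
    print(n,np.round(zt,3),len(w),np.round(w.mean(0),4),np.round((x,y,r),4))
# white dot
wd=world("top",[(246,186)],[d[186,246]]);print("white",wd)
cv2.imwrite("pics/crop.png",cv2.resize(p[120:300,220:520,::-1],None,fx=2.5,fy=2.5,interpolation=cv2.INTER_CUBIC))
E
```

```text
green 197 [ 0.5769 -0.0777  0.0135] [ 0.5761 -0.0795  0.0133]
blue 1658 [ 0.5407 -0.2772  0.0042] [ 0.5117 -0.1497  0.5905]
t1 0.112 722 [ 0.5692 -0.0195  0.1121] [ 0.5699 -0.02    0.0322]
t2 0.113 718 [0.5644 0.0828 0.1122] [0.5645 0.0828 0.0316]
t3 0.112 714 [0.546  0.1777 0.1121] [0.5467 0.1783 0.032 ]
balm 0.028 414 [0.4514 0.0192 0.0276] [0.4514 0.0191 0.0259]
or1 0.101 724 [0.4034 0.1453 0.1001] [0.4034 0.1457 0.032 ]
or2 0.1 735 [ 0.3559 -0.1793  0.0997] [ 0.356  -0.1797  0.0324]
jar 0.064 529 [ 0.6587 -0.2528  0.0641] [ 0.6591 -0.2532  0.0289]
soap 0.028 869 [0.6821 0.0308 0.0274] [0.6906 0.0177 0.0628]
gs 0.028 846 [ 0.4317 -0.2974  0.0273] [ 0.4317 -0.298   0.045 ]
cm 0.076 644 [0.4837 0.3982 0.0749] [0.4849 0.3986 0.0326]
white [[0.54484432 0.23674923 0.01273323]]
```

View pics/crop.png

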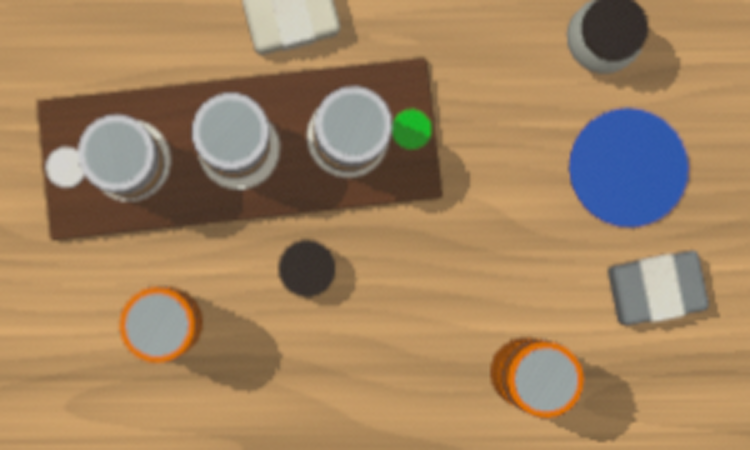

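The close crop confirms the choice: three silver tins with paper bands stand on the board, and the tin next to the green spot, at crop (352,125), comes first. The orange ones stand off the board. I'll turn the jaws across the row, then go above tin 1.

Emit:
move_arm:
  moves: [8.7,0,0,0,0,0,-0.137,8.7,0,0,0,0,0,-0.137,8.7,0,0,0,0,0,-0.137,8.7,0,0,0,0,0,-0.137,8.7,0,0,0,0,0,-0.137,8.7,0,0,0,0,0,-0.137,8.7,0,0,0,0,0,-0.137,8.7,0,0,0,0,0,-0.137]

```text
clock: 0.9
tool_pos: [0.2011, -0.644, 0.234]
orientation: [180.0, 0.0, -99.5]
force: [-0.6, -0.7, -1.1]
opening: 0.0872
gripper_force: 0.0
```

Emit:
move_arm:
  moves: [8.7,0,0,0,0,0,-0.137,8.7,0,0,0,0,0,-0.137,8.7,-2,-1.5,0,0,0,0,8.7,-3.6,-2.6,0,0,0,0,8.7,-3.6,-2.6,0,0,0,0,8.7,-3.6,-2.6,0,0,0,0,8.7,-3.6,-2.6,0,0,0,0,8.7,-3.6,-2.6,0,0,0,0]

```text
clock: 1.7
tool_pos: [0.3255, -0.4288, 0.2343]
orientation: [180.0, 0.0, -84.2]
force: [0.9, -0.7, 0.6]
opening: 0.087
gripper_force: 0.0
```

Emit:
move_arm:
  moves: [8.7,-3.6,-2.6,0,0,0,0,8.7,-3.6,-2.6,0,0,0,0,8.7,-3.6,-2.6,0,0,0,0,8.7,-3.6,-2.6,0,0,0,0,8.7,-3.6,-2.6,0,0,0,0,8.7,-3.6,-2.6,0,0,0,0,8.7,-3.6,-2.6,0,0,0,0,8.7,-3.6,-2.6,0,0,0,0]

```text
clock: 2.5
tool_pos: [0.5031, -0.121, 0.2345]
orientation: [-180.0, 0.0, -84.1]
force: [0.8, -0.7, -0.4]
opening: 0.0871
gripper_force: 0.0
```

Emit:
move_arm:
  moves: [8.7,-3.6,-2.6,0,0,0,0,8.7,-3.6,-2.6,0,0,0,0,8.7,-2,-1.5,0,0,0,0,8.7,0,0,0,0,0,0,8.7,0,0,0,0,0,0]

```text
clock: 3.0
tool_pos: [0.5598, -0.024, 0.2339]
orientation: [179.9, -0.0, -84.1]
force: [-0.3, -0.4, 0.1]
opening: 0.087
gripper_force: 0.0
```

```bash
cat >> h.py <<'E'
from scipy.spatial.transform import Rotation as Ro
def to(*t):
    o=ctrl.get_obs(); R=Ro.from_euler("xyz",o["orientation"],degrees=True)
    print("t",o["clock"],"pos",np.round(o["tool_pos"],4),"rpy",np.round(o["orientation"],2),"open",round(o["opening"],4),"F",np.round(o["force"],2),"M",np.round(o["moment"],2))
    G=Ro.from_euler("xyz",[180,0,-84.3],degrees=True)
    print("turn",np.round((R.inv()*G).as_rotvec(),3))
    for a in t: print(a,"shift cm",np.round(G.inv().apply(np.array(a)-o["tool_pos"])*100,2))
E
python3 - <<'E'
from h import *
to((.570,-.020,.070),(.5645,.083,.070),(.5467,.178,.070),(.5407,-.2772,.235))
p,d=vision.snapshot("top"); cv2.imwrite("pics/a.png",cv2.resize(p[100:260,220:460,::-1],None,fx=3,fy=3))
E
```

```text
t 3.0 pos [ 0.5598 -0.024   0.2339] rpy [ 1.7992e+02 -1.0000e-02 -8.4080e+01] open 0.087 F [-0.27 -0.39  0.14] M [-0.02  0.18 -0.02]
turn [ 0.001 -0.     0.004]
(0.57, -0.02, 0.07) shift cm [-0.3  -1.06 16.39]
(0.5645, 0.083, 0.07) shift cm [-10.6   -1.53  16.39]
(0.5467, 0.178, 0.07) shift cm [-20.23  -0.71  16.39]
(0.5407, -0.2772, 0.235) shift cm [25.    4.41 -0.11]
```

View pics/a.png

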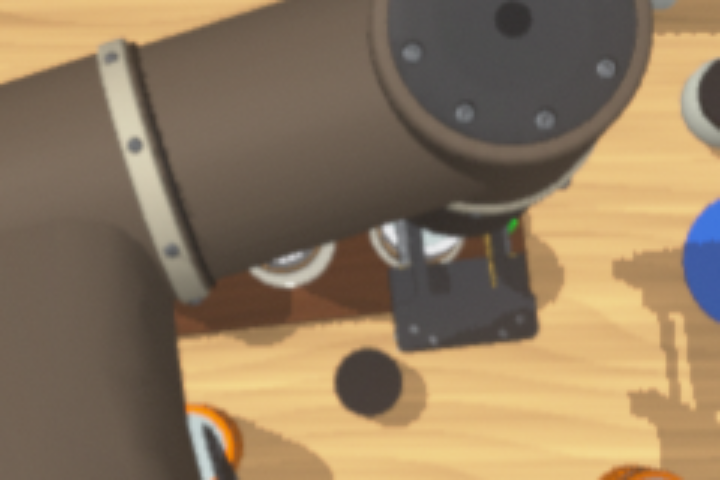

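The top view mostly shows the arm over the tin; the gripper (about crop (460,290)) sits over tin 1 with its jaws across the row, and the balm at (368,382) is clear. Now I'll descend, grip and lift.

Emit:
move_arm:
  moves: [8.7,-0.3,-1.1,0,0,0,0.003,8.7,0,0,2,0,0,0,8.7,0,0,3.5,0,0,0,8.7,0,0,3.5,0,0,0,8.7,0,0,3,0,0,0,8.7,0,0,2.6,0,0,0,8.7,0,0,1.5,0,0,0,8.7,0,0,0,0,0,0]

```text
clock: 3.85
tool_pos: [0.5692, -0.0215, 0.0714]
orientation: [179.8, -0.0, -84.4]
force: [-0.9, -0.4, -1.2]
opening: 0.0869
gripper_force: 0.0
```

Emit:
move_arm:
  moves: [6,0,0,0,0,0,0,6,0,0,0,0,0,0,6,0,0,0,0,0,0,6,0,0,0,0,0,0,5.5,0,0,0,0,0,0,5.5,0,0,0,0,0,0,5.5,0,0,0,0,0,0,5.5,0,0,0,0,0,0]

```text
clock: 4.65
tool_pos: [0.5706, -0.0205, 0.0745]
orientation: [-180.0, -0.0, -84.3]
force: [-2.8, -0.9, 5.9]
opening: 0.0636
gripper_force: 30.0
```

```bash
python3 -c "
from h import *
to((.570,-.020,.070))"
```

```text
t 4.65 pos [ 0.5706 -0.0205  0.0745] rpy [-1.7998e+02 -1.0000e-02 -8.4320e+01] open 0.0636 F [-2.81 -0.9   5.94] M [-0.1   1.42 -0.02]
turn [-0. -0. -0.]
(0.57, -0.02, 0.07) shift cm [-0.06  0.05  0.45]
```

Emit:
move_arm:
  moves: [5.5,0,0,-0.6,0,0,0,5.5,0,0,-0.8,0,0,0,5.5,0,0,-1,0,0,0,5.5,0,0,-1,0,0,0,5.5,0,0,-0.8,0,0,0,5.5,0,0,0,0,0,0,5.5,0,0,0,0,0,0,5.5,0,0,0,0,0,0]

```text
clock: 5.45
tool_pos: [0.5703, -0.0205, 0.1151]
orientation: [180.0, 0.0, -84.3]
force: [-1.3, -0.6, -0.4]
opening: 0.0638
gripper_force: 30.0
```

Emit:
move_arm:
  moves: [5.5,0,0,0,0,0,0,5.5,0,0,0,0,0,0,5.5,0,0,0,0,0,0,5.5,0,0,0,0,0,0]

```text
clock: 5.85
tool_pos: [0.5706, -0.0204, 0.1154]
orientation: [180.0, -0.0, -84.3]
force: [-0.0, 0.4, -1.2]
opening: 0.0635
gripper_force: 30.0
```

```bash
python3 -c "
from h import *
f=[]
for i in range(6):
    p,d=vision.snapshot('scene'); o=ctrl.get_obs(); f.append(np.r_[o['force'],o['tau'][1:3]])
print(np.round(f,2)); cv2.imwrite('pics/b.png',cv2.resize(p[100:300,180:480,::-1],None,fx=2,fy=2))
to((.570,-.020,.070))"
```

```text
[[  0.16   0.1   -1.11 -49.48  25.14]
 [ -0.42   0.59  -2.07 -49.47  25.15]
 [ -0.52  -0.13  -0.8  -49.47  25.15]
 [  0.37   0.58  -1.86 -49.47  25.15]
 [  0.53   0.15  -1.76 -49.48  25.16]
 [ -0.2    0.45  -2.43 -49.48  25.16]]
t 6.15 pos [ 0.5706 -0.0204  0.1155] rpy [180.     0.   -84.33] open 0.0634 F [-0.2   0.45 -2.43] M [-0.06  0.08  0.01]
turn [ 0.  0. -0.]
(0.57, -0.02, 0.07) shift cm [-0.05  0.06  4.55]
```

View pics/b.png

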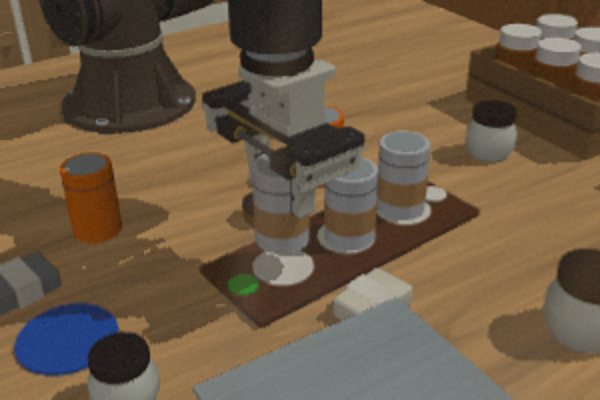

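The picture shows tin 1 hanging upright a few cm above its circle (circle at crop (283,267)). The reading is about 1.7 N, so it's a light one. Setting it back.

Emit:
move_arm:
  moves: [5.5,0,0,1,0,0,0,5.5,0,0,1,0,0,0,5.5,0,0,0.9,0,0,0,5.5,0,0,0.6,0,0,0,5.5,0,0,0.4,0,0,0,5.5,0,0,0.2,0,0,0,5.5,0,0,0.1,0,0,0,5.5,0,0,0,0,0,0]

```text
clock: 6.95
tool_pos: [0.5703, -0.0206, 0.0745]
orientation: [180.0, -0.0, -84.3]
force: [-5.9, 0.4, 8.2]
opening: 0.0635
gripper_force: 30.0
```

Emit:
move_arm:
  moves: [5.5,0,0,0,0,0,0,5.5,0,0,0,0,0,0,8.7,0,0,0,0,0,0,8.7,0,0,0,0,0,0,8.7,0,0,0,0,0,0,8.7,0,0,0,0,0,0,8.7,0,0,0,0,0,0,8.7,0,0,0,0,0,0]

```text
clock: 7.75
tool_pos: [0.5707, -0.0204, 0.0735]
orientation: [-180.0, -0.0, -84.3]
force: [-0.2, 0.7, 0.5]
opening: 0.087
gripper_force: 0.0
```

```bash
python3 -c "
from h import *
to((.570,-.020,.070),(.5645,.083,.074),(.5467,.178,.074))"
```

```text
t 7.75 pos [ 0.5707 -0.0204  0.0735] rpy [-180.     -0.    -84.33] open 0.087 F [-0.22  0.72  0.49] M [0.02 0.08 0.01]
turn [-0. -0. -0.]
(0.57, -0.02, 0.07) shift cm [-0.05  0.07  0.35]
(0.5645, 0.083, 0.074) shift cm [-10.35  -0.41  -0.05]
(0.5467, 0.178, 0.074) shift cm [-19.98   0.42  -0.05]
```

Emit:
move_arm:
  moves: [8.7,0,0,-0.5,0,0,0,8.7,0,0,-1.5,0,0,0,8.7,0,0,-2,0,0,0,8.7,0,0,-3,0,0,0,8.7,0,0,-3,0,0,0,8.7,-2,-0.1,0,0,0,0,8.7,-3,-0.1,0,0,0,0,8.7,-3,-0.1,0,0,0,0]

```text
clock: 8.55
tool_pos: [0.5657, 0.0601, 0.1744]
orientation: [-179.9, 0.0, -84.4]
force: [1.2, 0.2, 0.6]
opening: 0.0869
gripper_force: 0.0
```

Emit:
move_arm:
  moves: [8.7,-2.35,-0.1,0,0,0,0,8.7,0,0,0,0,0,0,8.7,0,0,2,0,0,0,8.7,0,0,3,0,0,0,8.7,0,0,3,0,0,0,8.7,0,0,1.5,0,0,0,8.7,0,0,0.5,0,0,0,8.7,0,0,0,0,0,0]

```text
clock: 9.35
tool_pos: [0.5643, 0.0825, 0.0733]
orientation: [179.9, -0.0, -84.3]
force: [-0.2, 0.6, 0.3]
opening: 0.0869
gripper_force: 0.0
```

Emit:
move_arm:
  moves: [6,0,0,0,0,0,0,6,0,0,0,0,0,0,6,0,0,0,0,0,0,6,0,0,0,0,0,0,5.5,0,0,0,0,0,0,5.5,0,0,0,0,0,0,5.5,0,0,0,0,0,0,5.5,0,0,0,0,0,0]

```text
clock: 10.15
tool_pos: [0.5643, 0.083, 0.0742]
orientation: [-180.0, -0.0, -84.3]
force: [-2.7, 0.6, 6.2]
opening: 0.0635
gripper_force: 30.0
```

```bash
python3 -c "
from h import *
to((.5645,.083,.074))"
```

```text
t 10.15 pos [0.5643 0.083  0.0742] rpy [-179.99   -0.    -84.32] open 0.0635 F [-2.68  0.62  6.17] M [ 0.1   1.25 -0.02]
turn [-0. -0. -0.]
(0.5645, 0.083, 0.074) shift cm [-0.   -0.02  0.02]
```

Emit:
move_arm:
  moves: [5.5,0,0,-0.6,0,0,0,5.5,0,0,-0.8,0,0,0,5.5,0,0,-1,0,0,0,5.5,0,0,-1,0,0,0,5.5,0,0,-0.8,0,0,0,5.5,0,0,0,0,0,0,5.5,0,0,0,0,0,0,5.5,0,0,0,0,0,0]

```text
clock: 10.95
tool_pos: [0.5641, 0.0829, 0.1152]
orientation: [180.0, -0.0, -84.3]
force: [-0.4, 0.8, -2.5]
opening: 0.0638
gripper_force: 30.0
```

Emit:
move_arm:
  moves: [5.5,0,0,0,0,0,0,5.5,0,0,0,0,0,0,5.5,0,0,0,0,0,0,5.5,0,0,0,0,0,0]

```text
clock: 11.35
tool_pos: [0.5643, 0.0829, 0.1154]
orientation: [180.0, -0.0, -84.3]
force: [0.2, -0.0, -2.4]
opening: 0.0634
gripper_force: 30.0
```

```bash
python3 -c "
from h import *
f=[]
for i in range(6):
    p,d=vision.snapshot('scene'); o=ctrl.get_obs(); f.append(np.r_[o['force'],o['tau'][1:3]])
print(np.round(f,2),np.mean(f,0)); cv2.imwrite('pics/c.png',cv2.resize(p[100:300,180:480,::-1],None,fx=2,fy=2))
to((.570,-.020,.070))"
```

```text
[[-1.500e-01 -3.100e-01 -2.650e+00 -4.956e+01  2.524e+01]
 [ 6.100e-01  1.010e+00 -2.920e+00 -4.956e+01  2.524e+01]
 [-8.500e-01 -1.200e-01 -2.220e+00 -4.956e+01  2.524e+01]
 [ 4.300e-01 -6.000e-02 -2.470e+00 -4.956e+01  2.525e+01]
 [ 2.600e-01  3.000e-02 -1.890e+00 -4.956e+01  2.525e+01]
 [-1.700e-01 -7.700e-01 -2.520e+00 -4.957e+01  2.525e+01]] [ 2.11923611e-02 -3.73665685e-02 -2.44476507e+00 -4.95621145e+01
  2.52455658e+01]
t 11.65 pos [0.5644 0.083  0.1156] rpy [-180.      0.    -84.33] open 0.0636 F [-0.17 -0.77 -2.52] M [ 0.02  0.13 -0.03]
turn [-0.  0. -0.]
(0.57, -0.02, 0.07) shift cm [10.3   0.47  4.56]
```

View pics/c.png

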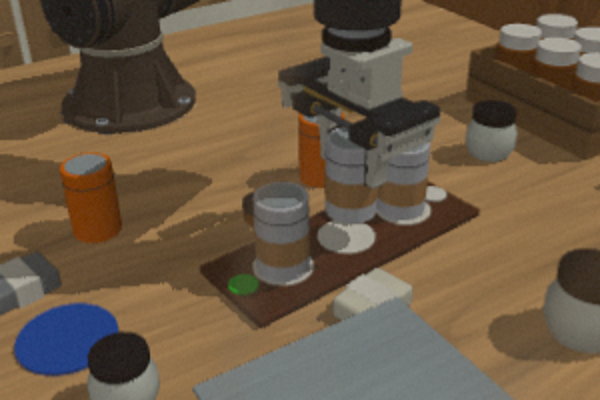

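Tin 1 (crop (282,232)) stands upright back on its circle. Tin 2 hangs clear at about 2.4 N, also light. I'll set it back and go on to tin 3.

Emit:
move_arm:
  moves: [5.5,0,0,1,0,0,0,5.5,0,0,1,0,0,0,5.5,0,0,0.9,0,0,0,5.5,0,0,0.6,0,0,0,5.5,0,0,0.4,0,0,0,5.5,0,0,0.2,0,0,0,5.5,0,0,0.1,0,0,0,5.5,0,0,0,0,0,0]

```text
clock: 12.45
tool_pos: [0.5641, 0.0828, 0.0743]
orientation: [180.0, -0.0, -84.3]
force: [-4.2, 0.3, 3.6]
opening: 0.0637
gripper_force: 30.0
```

Emit:
move_arm:
  moves: [5.5,0,0,0,0,0,0,5.5,0,0,0,0,0,0,8.7,0,0,0,0,0,0,8.7,0,0,0,0,0,0,8.7,0,0,0,0,0,0,8.7,0,0,0,0,0,0,8.7,0,0,0,0,0,0,8.7,0,0,0,0,0,0]

```text
clock: 13.25
tool_pos: [0.5645, 0.083, 0.0735]
orientation: [-180.0, -0.0, -84.3]
force: [-0.3, 0.3, 0.2]
opening: 0.0872
gripper_force: 0.0
```

Emit:
move_arm:
  moves: [8.7,0,0,-0.5,0,0,0,8.7,0,0,-1.5,0,0,0,8.7,0,0,-2,0,0,0,8.7,0,0,-3,0,0,0,8.7,0,0,-3,0,0,0,8.7,-2,0.2,0,0,0,0,8.7,-3,0.2,0,0,0,0,8.7,-3,0.2,0,0,0,0]

```text
clock: 14.05
tool_pos: [0.5505, 0.1626, 0.1745]
orientation: [-179.9, 0.0, -84.4]
force: [-0.5, -0.4, -0.3]
opening: 0.0868
gripper_force: 0.0
```

Emit:
move_arm:
  moves: [8.7,-1.6,0.2,0,0,0,0,8.7,0,0,0,0,0,0,8.7,0,0,2,0,0,0,8.7,0,0,3,0,0,0,8.7,0,0,3,0,0,0,8.7,0,0,1.5,0,0,0,8.7,0,0,0.5,0,0,0,8.7,0,0,0,0,0,0]

```text
clock: 14.85
tool_pos: [0.5469, 0.177, 0.0732]
orientation: [179.9, -0.0, -84.3]
force: [0.4, 0.6, -0.5]
opening: 0.0872
gripper_force: 0.0
```

Emit:
move_arm:
  moves: [6,0,0,0,0,0,0,6,0,0,0,0,0,0,6,0,0,0,0,0,0,6,0,0,0,0,0,0,5.5,0,0,0,0,0,0,5.5,0,0,0,0,0,0,5.5,0,0,0,0,0,0,5.5,0,0,0,0,0,0]

```text
clock: 15.65
tool_pos: [0.5466, 0.1777, 0.0742]
orientation: [180.0, 0.0, -84.3]
force: [-3.9, -0.0, 6.4]
opening: 0.0637
gripper_force: 30.0
```

Emit:
move_arm:
  moves: [5.5,0,0,-0.6,0,0,0,5.5,0,0,-0.8,0,0,0,5.5,0,0,-1,0,0,0,5.5,0,0,-1,0,0,0,5.5,0,0,-0.8,0,0,0,5.5,0,0,0,0,0,0,5.5,0,0,0,0,0,0,5.5,0,0,0,0,0,0]

```text
clock: 16.45
tool_pos: [0.5466, 0.1775, 0.1151]
orientation: [180.0, -0.0, -84.3]
force: [0.5, -0.7, -5.4]
opening: 0.0636
gripper_force: 30.0
```

Emit:
move_arm:
  moves: [5.5,0,0,0,0,0,0,5.5,0,0,0,0,0,0,5.5,0,0,0,0,0,0,5.5,0,0,0,0,0,0]

```text
clock: 16.85
tool_pos: [0.5469, 0.1777, 0.1154]
orientation: [180.0, -0.0, -84.3]
force: [0.5, -0.7, -4.8]
opening: 0.0634
gripper_force: 30.0
```

```bash
python3 -c "
from h import *
f=[]
for i in range(6):
    p,d=vision.snapshot('scene'); o=ctrl.get_obs(); f.append(np.r_[o['force'],o['tau'][1:3]])
print(np.round(np.mean(f,0),2)); cv2.imwrite('pics/d.png',cv2.resize(p[100:300,180:480,::-1],None,fx=2,fy=2))
to((.5407,-.2772,.262))"
```

```text
[ -0.15  -0.27  -4.54 -51.44  26.16]
t 17.15 pos [0.5469 0.1777 0.1156] rpy [180.     0.   -84.33] open 0.0636 F [ 0.38 -0.66 -4.77] M [-0.02  0.12 -0.01]
turn [ 0.     0.    -0.001]
(0.5407, -0.2772, 0.262) shift cm [ 45.2    5.14 -14.64]
```

View pics/d.png

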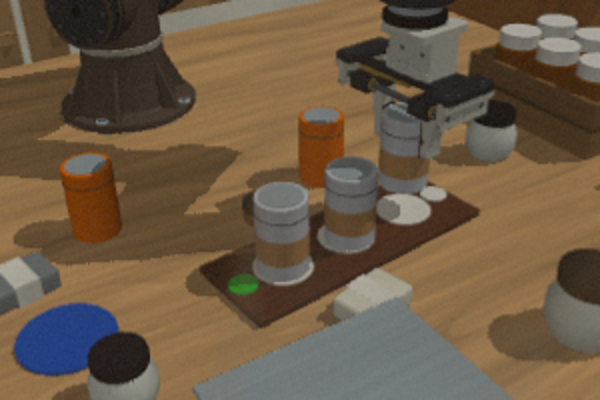

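Tins 1 and 2 stand upright on their circles. Tin 3 hangs at about 4.5 N, clearly the heaviest, so it stays in the hand. Next I'll raise it and carry it over the blue mat.

Emit:
move_arm:
  moves: [5.5,0,0,-1,0,0,0,5.5,0,0,-2,0,0,0,5.5,0,0,-3,0,0,0,5.5,0,0,-3,0,0,0,5.5,0,0,-3,0,0,0,5.5,0,0,-1.7,0,0,0,5.5,0,0,-1,0,0,0,5.5,0,0,0,0,0,0]

```text
clock: 17.95
tool_pos: [0.5474, 0.1779, 0.2643]
orientation: [-179.9, 0.1, -84.3]
force: [0.9, -0.1, -4.8]
opening: 0.0635
gripper_force: 30.0
```

Emit:
move_arm:
  moves: [5.5,1,0.32,0,0,0,0,5.5,2,0.32,0,0,0,0,5.5,3.3,0.32,0,0,0,0,5.5,3.3,0.32,0,0,0,0,5.5,3.3,0.32,0,0,0,0,5.5,3.3,0.32,0,0,0,0,5.5,3.3,0.32,0,0,0,0,5.5,3.3,0.32,0,0,0,0]

```text
clock: 18.75
tool_pos: [0.5426, -0.0542, 0.2615]
orientation: [179.9, -0.0, -84.4]
force: [1.0, -0.7, -5.1]
opening: 0.064
gripper_force: 30.0
```

Emit:
move_arm:
  moves: [5.5,3.3,0.32,0,0,0,0,5.5,3.3,0.32,0,0,0,0,5.5,3.3,0.32,0,0,0,0,5.5,3.3,0.32,0,0,0,0,5.5,3.3,0.32,0,0,0,0,5.5,3,0.32,0,0,0,0,5.5,1.9,0.32,0,0,0,0,5.5,1,0.32,0,0,0,0]

```text
clock: 19.55
tool_pos: [0.5389, -0.2795, 0.261]
orientation: [179.8, 0.0, -84.5]
force: [-0.0, -0.3, -5.0]
opening: 0.0634
gripper_force: 30.0
```

Emit:
move_arm:
  moves: [5.5,0,0,0,0,0,0,5.5,0,0,0,0,0,0,5.5,0,0,0,0,0,0,5.5,0,0,0,0,0,0,5.5,0,0,0,0,0,0,5.5,0,0,0,0,0,0]

```text
clock: 20.15
tool_pos: [0.5408, -0.2767, 0.2627]
orientation: [-180.0, -0.0, -84.3]
force: [0.3, 0.5, -4.5]
opening: 0.0638
gripper_force: 30.0
```

```bash
python3 -c "
from h import *
to((.5407,-.2772,.262))
print(np.round(ctrl.get_obs()['qvel'],2))
p,d=vision.snapshot('scene'); cv2.imwrite('pics/e.png',p[:,:,::-1])"
```

```text
t 20.15 pos [ 0.5408 -0.2767  0.2627] rpy [-179.99   -0.    -84.28] open 0.0638 F [ 0.25  0.48 -4.55] M [0.06 0.09 0.02]
turn [-0. -0.  0.]
(0.5407, -0.2772, 0.262) shift cm [0.05 0.02 0.07]
[-0.08 -0.    0.01 -0.01 -0.1  -0.05]
```

View pics/e.png

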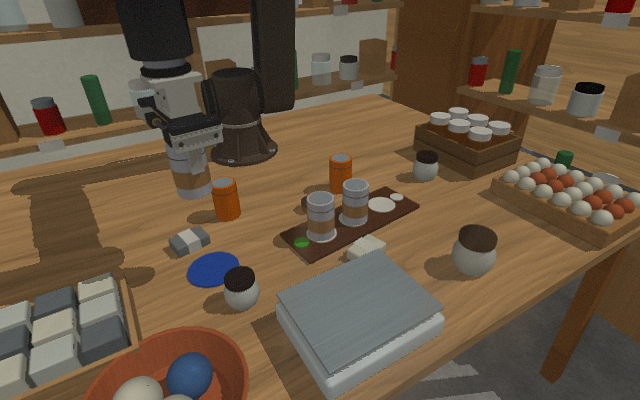

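The tin is held upright at (192,175), still, with its underside at about 0.20 m over the mat (213,269). The other two tins stand on their circles at (320,217) and (355,202), and nothing else has moved.

```bash
python3 -c "
from plant import ctrl
print(ctrl.close_job())"
```

```text
the job is handed in; nothing more can be done
None
```

The job is handed in: I hefted all three tins from the green end (about 1.7, 2.4 and 4.5 N), set the first two back on their circles, and am holding the third, the heaviest, upright and still over the blue mat with its underside about 20 cm above the counter.

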